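# Set up the folding slate stand on the veranda ledge

### The arm

A 7-joint arm with a two-finger parallel gripper is mounted at the origin on the work surface. World frame = base frame: x ahead of the robot, y to its left, z up, the work surface at z = 0. Lengths are in mm, angles in rad, forces in N, time in s.
With the tool pointing down it reaches from about 425 to 1025 mm from the base axis. Payload 9.4 kg.
Tool frame: the origin (TCP) lies at the very end of the fingers, on their centre line; the grasp point (between the pads) lies 19 mm behind it; z points along the fingers, x is the direction in which the jaws open and shut, and the axes are right-handed (so a half turn about z gives the same grasp; the last joint's range is limited). The gripper opens to 85 mm and grips with 20 to 120 N. Pads are 22 mm wide; open, the fingers measure 114 mm over their backs; the gripper's body (76 mm by 85 mm) begins 54 mm behind the grasp point. The pads swing forward as they close: fully open they stand 13 mm farther back than shut.
Start: joints at [-1.299, 0.599, -0.003, 1.599, 0.002, 0.943, -0.08], TCP at [247.788, 681.341, 209.175] pointing down, gripper open.
Joint ranges: [-2.57, 2.57], [-0.35, 1.97], [-1.29, 1.29], [0.11, 2.56], [-1.05, 4.19], [0.11, 1.86], [-2.63, 2.63]. Speed limits (rad/s): [2.22, 2.22, 3.01, 3.01, 3.14, 3.14, 3.14].

### API

Orientations are given as a unit quaternion [x, y, z, w].
In Python, from station import telemetry, get_image, calibration, ctrl gives the robot as it stands. The module is installed in compiled form; this text tells all that it offers.
- The arm moves only by the shell command python3 -m creep 'ROWS' [OPENING]. ROWS is JSON, a list of rows, each a list of 2 entries, a list of its own where there are three numbers: the shift along the tool's x, y, z in cm, then the turn about the tool's z in units of 6 degrees (1.0 is 6 degrees). In form: [[[x, y, z], roll], ...]. A call has 1 to 12 rows; each row is the pose to reach, as a shift and turn from the pose commanded when the call began, along the tool's axes at that moment; what a row does not reach only later rows make up. A row lasts 1/8 s, in which the tool goes at most 62.5 mm and 10.7 degrees, less where a joint would pass 70% of its speed; a pose out of reach is approached as far as the arm can. A call with a gripper value outside its range is refused whole. OPENING is the finger opening in cm, from 0 to 8.54, set as the call begins (- or left out, the last holds). The fingers move at their own pace and stop on an object; the grip force is fixed at half the most. Time passes only in rows, so rows that repeat a pose let the fingers close. It gives the time, the measured TCP pose, the force and the opening at its end, in the units of the state.
- telemetry.observe(): the state, without advancing time (a new reading comes with each control period).
- get_image(name): name is "scene" or "side" or "wrist"; returns the picture (420x560x3 uint8, red, green, blue); there is no depth.
- calibration(name): a dict with "fx", "fy", "cx", "cy" (pixels), "dist_coeffs" ([k1, k2, p1, p2, k3] as OpenCV has them; the pictures are not rectified), "eye" and "orientation" of the camera in the world. Camera axes: x right, y up, looking along -z (the intrinsics and any distortion apply to the point x, -y, -z); pixel columns grow to the right and rows downward; lengths in mm; the calibration is good to about 2 mm. A picture is of the moment at which its call begins: read the wrist's pose just before it. calibration takes no time and is no camera call; for the wrist camera it gives the pose at the moment of the call.
- ctrl.hand_in(): hands the job in, once; it reports no verdict.
The state is a dict: "t": time; "joint_positions": joint angles; "qvel": joint speeds; "joint_torque": joint torques, N m; "tcp_pos": TCP position; "eef_rot": TCP orientation; "force": force on the tool from outside, world axes, zero at the start; "wrist_torque": the same for the moment, N m; "finger_gap": finger opening in mm.
Only numpy, scipy, OpenCV 4.12 (cv2) and the standard library are available. Lean on these libraries where they do the work, as an engineer would, in place of code of your own. Each camera call takes 0.05 s, during which the arm holds its last target.

### The job

Swing the back of the folding stand up past its dead centre so that it snaps fully open and stays open by itself. Then take the framed slate out of its cork holder and set it on the stand, its foot down behind the lip, leaning back on the opened back, square to the stand and centred; lower it into place, do not drop it. Leave the things on the turntable where they are.

Things in the scene. Friction and masses are not known exactly. Their poses are not given: they have to be found in the camera images.
- stand: Bamboo folding stand, fixed on the ledge. Base plate 130 (x) x 150 (y) x 18 mm; origin at the centre of its underside, z up, front = +x. Hinge line along y at x = -35, z = 36 mm between two cheeks (y = +-64 mm, up to z = 44 mm). An over-centre spring pulls the back to the nearer end of its swing: about 5 N at the knob to start it, dead centre near 1.0 rad.
- stand_lip (a point): Middle of the top of the rear face of the lip, a strip along y on the stand's plate (10 mm high, 8 mm thick, 120 mm long), at x = 4, y = 0, z = 28 mm of the stand; same axes. With the back open, the plane of its front face meets the plate's top (z = 18 mm) 27 mm behind this face (stand x = -23 mm): the slate's foot belongs in between.
- back (a joint): The stand's back: panel 112 mm wide (y), 10 mm thick, reaching 75 mm from the hinge line, which lies in its mid-thickness. 0 rad = folded flat over the base, pointing to stand +x (upper face at z = 41 mm); grows as the free edge rises; 1.92 = fully open, leaning 20 deg past upright towards stand -x, on its stop. Past about 1.2 it snaps open by itself.
- back_knob (a point): Centre of the wooden pull knob on the back's outer face (on top when folded, behind when open): disc of radius 12, 16 mm thick, flat faces towards stand +-y, on a 12 mm stem. 65 mm from the hinge line along the panel, 31 mm off its mid-plane (26 off its face), at stand y = 0. Pinched by its flat faces it can pivot between the fingers. Turns with the back.
- rack: Dark cork blocks glued into one fixed grooved holder, 100 (x) x 150 (y) x 60 mm; origin at the centre of its underside. The groove runs along y through the middle: 16 mm wide in x, floor at z = 30 mm, open above and at both ends.
- slate_center (a point): Centre of the small wood-framed writing slate: 12 mm thick (x), 110 mm wide (y), 160 mm tall (z), about 0.2 kg, blank and alike on both faces. It starts standing upright in the cork groove, bottom on its floor, its top at z = 190 mm; its x axis is then the rack's x axis.
- slate_foot (a point): Centre of the slate's bottom edge face, 80 mm below slate_center along the slate's own z; same axes.
- turntable: Bamboo turntable, 240 mm across, 26 mm high, at the far middle of the ledge; origin under its centre. It carries the things below, which are not part of the job.
- ball_center (a point): Centre of the hard massage ball, 65 mm across, in a cork ring on the turntable.
- jar: Lidded glass jar, 68 mm across, 95 mm high, on the turntable; origin at the centre of its underside.
- tin: Aluminium tea tin, 64 mm across, 85 mm high, on the turntable; origin at the centre of its underside.
- chime: Wooden chime block with an aluminium bar, 50 x 100 x 36 mm, on the turntable; origin at the centre of its underside.

How it is judged (in metres and radians):
On the way:
1. the back is fully open and stays so with no finger on the stand (value of joint back above 1.8 rad and contact force between the fingers and stand below 0.5 N), for 0.3 s.
At the end, for the whole second after the job is handed in: Back over 1.8 rad open; slate released, at rest, foot on the plate between lip and back (foot centre at stand x -26 to 4 mm, z under 27 mm), within 25 mm of the middle and 0.2 rad of square, leaning back 0.25 to 0.65 rad; its centre behind stand x = -20 mm (value of joint back above 1.8 rad and x of slate_foot in the frame of stand between -0.026 and 0.004 m and y of slate_foot in the frame of stand between -0.025 and 0.025 m and z of slate_foot in the frame of stand below 0.027 m and angle between slate_center's own z axis and vertical between 0.25 and 0.65 rad and x of slate_center in the frame of stand below -0.02 m and angle between the y axis of slate_center and the y axis of stand, either way round below 0.2 rad and linear speed of slate below 0.02 m/s and angular speed of slate below 0.1 rad/s and contact force between the fingers and slate below 0.1 N); the robot touches nothing.
It fails at once if a thing on the turntable is moved by more than 30 mm (distance of any of jar, tin, chime, ball_center from where it was at the start of the episode above 0.03 m).
It fails at once if the slate falls: it moves faster than 0.6 m/s without being held (linear speed of slate above 0.6 m/s and contact force between the fingers and slate below 0.1 N).
It fails at once if the slate is laid down or knocked over (more than 1 rad from upright) (angle between slate_center's own z axis and vertical above 1 rad).
It also fails if it takes over 64 s, if anything falls off the work surface, if the arm or the gripper's body presses on something with over 40 N, if the wrist force passes 120 N, or if a joint passes its speed limit or range.

## Working session

There is one attempt and no reset: what is moved stays moved. The work goes in short steps, Python scripts to look and compute and a shell command to move; the robot and the scene stay as the last step left them, time stands still between calls to the robot, and variables do not carry over. Pictures are saved under pics/ and viewed, and the job is handed in when it is done.

```bash
mkdir -p pics; python3 - <<'E'
from station import telemetry,get_image,calibration
import cv2
s=telemetry.observe();print({k:s[k] for k in ('t','tcp_pos','eef_rot','force','finger_gap')})
for n in ("scene","side","wrist"):
    print(n,calibration(n))
    cv2.imwrite(f"pics/a_{n}.png",get_image(n)[:,:,::-1])
E
```

```text
{'t': 0.0, 'tcp_pos': array([247.63649084, 680.86212642, 208.30497671]), 'eef_rot': array([ 8.19065907e-01,  5.73698905e-01, -5.94632777e-04,  5.03390710e-04]), 'force': array([-0.29439391,  1.11116322, -0.36364789]), 'finger_gap': 85.37679140608596}
scene {'fx': 536.5381612110427, 'fy': 536.5381612110427, 'cx': 280.0869848538296, 'cy': 205.21290975985207, 'dist_coeffs': array([-0.12591948,  0.        ,  0.        ,  0.        ,  0.        ]), 'eye': array([1462.22280275,  265.2623011 , 1070.57825688]), 'orientation': array([0.21591792, 0.29410112, 0.7442041 , 0.55950357])}
side {'fx': 488.8069917143402, 'fy': 488.8069917143402, 'cx': 275.333086426428, 'cy': 196.97628326203088, 'dist_coeffs': array([-0.00548543,  0.        ,  0.        ,  0.        ,  0.        ]), 'eye': array([ 530.21068255, -898.93264523, 1046.19552138]), 'orientation': array([ 0.37385214, -0.01268057, -0.02187795,  0.92714354])}
wrist {'fx': 374.0446245836995, 'fy': 374.0446245836995, 'cx': 277.34352698973123, 'cy': 214.51571853851956, 'dist_coeffs': array([-0.0198229,  0.       ,  0.       ,  0.       ,  0.       ]), 'eye': array([171.70455145, 710.53931727, 373.78018803]), 'orientation': array([-0.13118694, -0.09108555,  0.56659632,  0.80836998])}
```

View pics/a_scene.png

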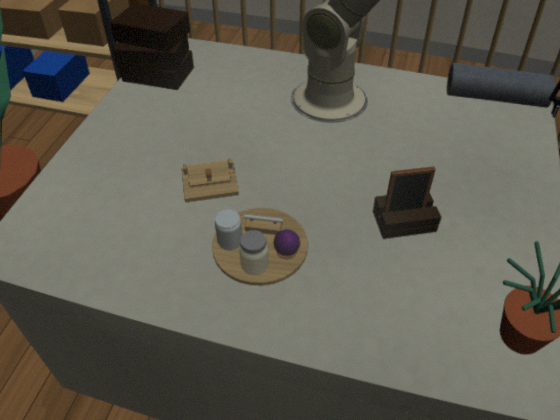

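View pics/a_side.png

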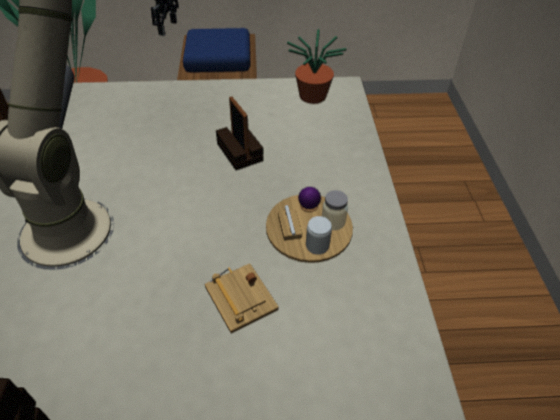

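View pics/a_wrist.png

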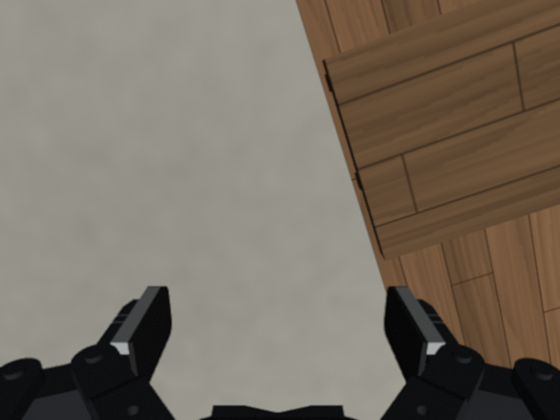

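The scene view shows the stand around (208,178), the rack and slate around (408,200), and the turntable around (260,243). In the side view the stand is around (241,297) and the rack around (240,135). I'll enlarge these.

```bash
cat > h.py <<'E'
import numpy as np,cv2
from scipy.spatial.transform import Rotation as R
from scipy.optimize import least_squares
from station import telemetry,get_image,calibration
def crop(img,x0,y0,w,h,k,out):
    c=cv2.resize(img[y0:y0+h,x0:x0+w],None,fx=k,fy=k,interpolation=cv2.INTER_CUBIC)
    for x in range((x0+9)//10*10,x0+w,10):
        cv2.putText(c,str(x),(int((x-x0+.5)*k),8),0,.3,(0,255,255),1); cv2.line(c,(int((x-x0+.5)*k),10),(int((x-x0+.5)*k),16),(0,255,255),1)
    for y in range((y0+9)//10*10,y0+h,10):
        cv2.putText(c,str(y),(0,int((y-y0+.5)*k)+3),0,.3,(0,255,255),1); cv2.line(c,(20,int((y-y0+.5)*k)),(26,int((y-y0+.5)*k)),(0,255,255),1)
    cv2.imwrite(out,c)
def proj(c,P):
    P=np.atleast_2d(np.asarray(P,float))
    q=R.from_quat(c['orientation']).inv().apply(P-c['eye'])*[1,-1,-1]
    K=np.array([[c['fx'],0,c['cx']],[0,c['fy'],c['cy']],[0,0,1]])
    return cv2.projectPoints(q.reshape(-1,1,3),np.zeros(3),np.zeros(3),K,c['dist_coeffs'])[0].reshape(-1,2)
def fit(obs,x0,z=None):
    """obs: list of (cal, local pt, pixel); pose x,y,yaw (,z)"""
    def f(p):
        r=[]
        for c,l,px in obs:
            w=R.from_euler('z',p[2]).apply(l)+[p[0],p[1],p[3] if len(p)>3 else (z or 0)]
            r+=list(proj(c,w)[0]-px)
        return np.array(r)
    s=least_squares(f,x0,x_scale=[10,10,.1]+([10] if len(x0)>3 else []),loss='soft_l1')
    return s.x,f(s.x).reshape(-1,2)
def rel(dw,q=None):
    """world vector mm-> tool axes cm"""
    q=telemetry.observe()['eef_rot'] if q is None else q
    return R.from_quat(q).inv().apply(dw)/10
E
python3 - <<'E'
from h import *
a=cv2.imread('pics/a_scene.png');b=cv2.imread('pics/a_side.png')
crop(a,170,145,80,60,10,'pics/b1.png');crop(b,195,250,90,85,7,'pics/b2.png')
crop(a,365,155,85,85,7,'pics/b3.png');crop(b,205,90,70,85,7,'pics/b4.png')
E
```

```text
(no output)
```

View pics/b1.png

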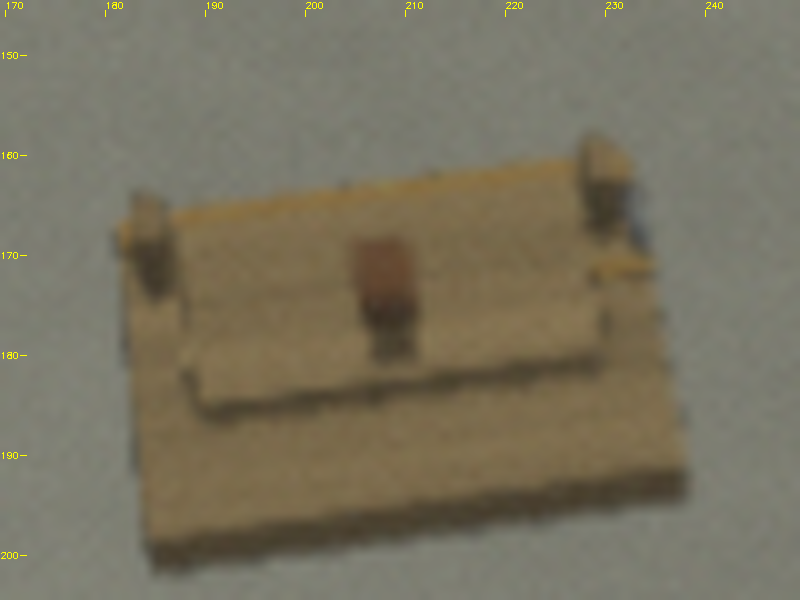

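View pics/b2.png

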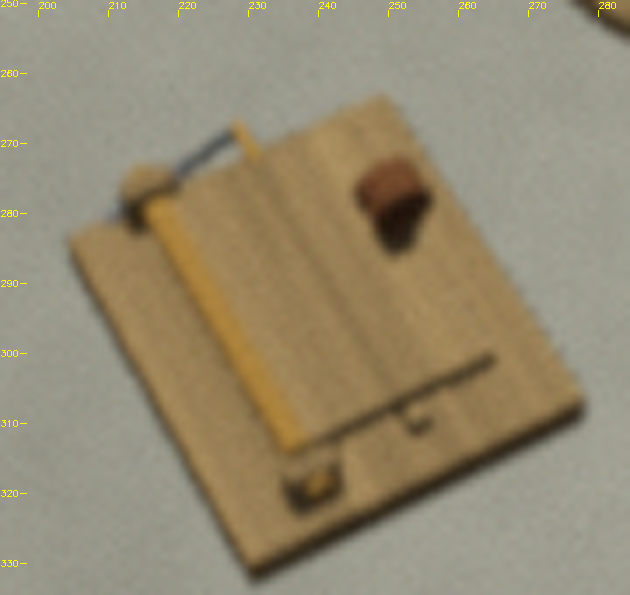

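View pics/b3.png

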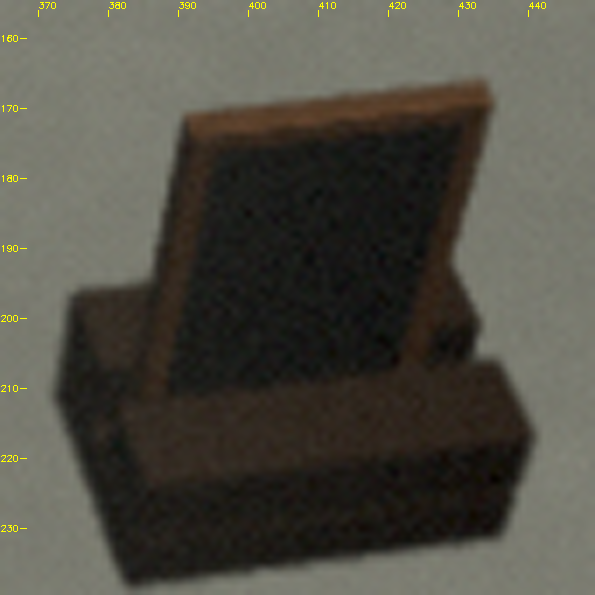

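View pics/b4.png

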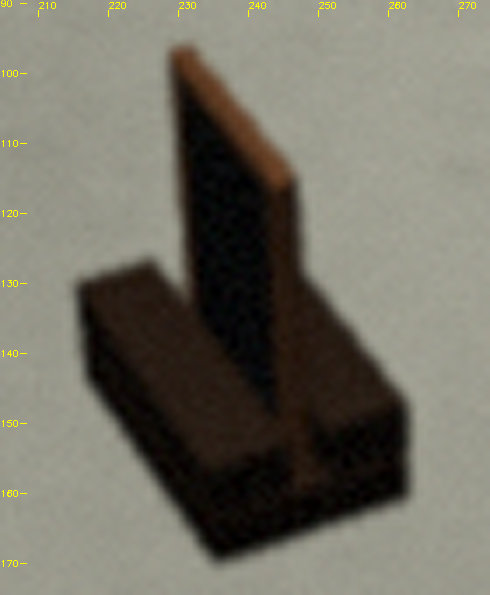

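The crops give clear corners:
- **Stand, scene:** front top edge (184.3,198.7) to (237.5,191.7).
- **Stand, side:** plate corners (204,284), (249,263.5), (277.5,307), (231,330.5).
- **Rack and slate:** similarly readable.

I'll fit the poses from these.

```bash
cat > f1.py <<'E'
from h import *
S=calibration('scene');D=calibration('side')
st=[(S,(65,-75,18),(184.3,198.7)),(S,(65,75,18),(237.5,191.7)),(S,(65,-75,0),(185.3,201.7)),(S,(65,75,0),(238,194.5)),
(D,(-65,75,18),(204,284)),(D,(65,75,18),(249,263.5)),(D,(65,-75,18),(277.5,307)),(D,(-65,-75,18),(231,330.5)),(D,(-65,-75,0),(231,332.5)),(D,(65,-75,0),(277.5,309.5)),
(S,(30,0,67),(207.5,171.5)),(D,(30,0,67),(249.7,277.5))]
ps,r=fit(st,[530,-220,.4]);print('stand',ps.round(3));print(r.round(1).tolist())
ps4,r=fit(st,[530,-220,.4,0]);print('stand4',ps4.round(3))
rk=[(S,(50,-75,60),(386,223.5)),(S,(50,75,60),(440,216.5)),(S,(-50,-75,60),(374.5,196)),(S,(50,-75,0),(382.5,237.5)),(S,(50,75,0),(436,231)),
(D,(-50,-75,0),(235.5,169.5)),(D,(-50,-75,60),(234,156.5)),(D,(50,-75,60),(262,147)),(D,(50,-75,0),(262,160)),(D,(-50,75,60),(215.3,130)),(D,(-50,75,0),(217,144))]
pr,r=fit(rk,[560,330,.4]);print('rack',pr.round(3));print(r.round(1).tolist())
pr4,r=fit(rk,[560,330,.4,0]);print('rack4',pr4.round(3))
sl=[(S,(6,-55,80),(391.3,173.8)),(S,(-6,-55,80),(390.5,171.2)),(S,(-6,55,80),(434,166.2)),(S,(6,55,80),(434.3,169)),
(D,(-6,55,80),(228.7,97)),(D,(6,55,80),(231.7,96.2)),(D,(-6,-55,80),(242.8,116.8)),(D,(6,-55,80),(246,115))]
p,r=fit(sl,[560,330,.4],z=110);print('slate',p.round(3));print(r.round(1).tolist())
p4,r=fit(sl,[560,330,.4,110]);print('slate4',p4.round(3))
E
python3 f1.py
```

```text
stand [ 4.84134e+02 -2.38241e+02  4.79000e-01]
[[-0.3, -0.3], [0.9, -1.3], [-0.4, 1.2], [0.9, 0.5], [-1.0, -0.4], [-0.0, -1.1], [1.0, -0.6], [-1.0, 0.5], [-0.6, 2.3], [0.9, 0.8], [0.6, 1.2], [0.5, 0.7]]
stand4 [ 4.84338e+02 -2.38569e+02  4.79000e-01  1.31200e+00]
rack [4.78896e+02 3.12258e+02 4.46000e-01]
[[-0.4, 0.7], [2.0, 0.1], [-0.0, -0.3], [-0.1, 1.9], [1.1, 0.8], [-1.0, 2.1], [-0.5, 0.6], [0.7, 0.1], [0.9, 1.5], [-1.6, -0.1], [-1.7, 0.2]]
rack4 [4.80525e+02 3.11222e+02 4.44000e-01 3.33500e+00]
slate [4.83628e+02 3.03306e+02 4.18000e-01]
[[0.1, -0.1], [-0.5, -0.9], [-0.3, -0.2], [1.0, 0.4], [-0.6, -0.1], [0.1, -0.3], [0.2, -0.2], [0.8, 0.5]]
slate4 [4.83336e+02 3.03498e+02 4.18000e-01 1.09390e+02]
```

```bash
cat >> h.py <<'E'
def yaw(q): 
    x=R.from_quat(q).apply([1,0,0]); return np.arctan2(x[1],x[0])
def go(target,y=None):
    s=telemetry.observe()
    d=rel(np.array(target)-s['tcp_pos'],s['eef_rot'])
    dy=0 if y is None else (yaw(s['eef_rot'])-y+np.pi)%(2*np.pi)-np.pi
    print('t',round(s['t'],2),'tcp',s['tcp_pos'].round(1),'yaw',round(yaw(s['eef_rot']),4),'tilt z',R.from_quat(s['eef_rot']).apply([0,0,1]).round(4),'-> shift cm',d.round(2),'roll',round(np.degrees(dy)/6,3),'F',s['force'].round(1),'gap',round(s['finger_gap'],1))
def ray(c,px,z):
    K=np.array([[c['fx'],0,c['cx']],[0,c['fy'],c['cy']],[0,0,1]])
    u=cv2.undistortPoints(np.array([[px]],float),K,c['dist_coeffs'])[0,0]
    d=R.from_quat(c['orientation']).apply([u[0],-u[1],-1]); return c['eye']+d*(z-c['eye'][2])/d[2]
E
python3 - <<'E'
from h import *
print('turntable',ray(calibration('scene'),(260,243),26),ray(calibration('side'),(309,226),26))
go((600,200,330),-1.092); go((505,-228,190),-1.092)
c=calibration('wrist');s=telemetry.observe()
Rt=R.from_quat(s['eef_rot'])
print('cam in tool',Rt.inv().apply(c['eye']-s['tcp_pos']),(Rt.inv()*R.from_quat(c['orientation'])).apply([0,0,-1]))
E
```

```text
turntable [673.18498582 -26.07877118  26.        ] [673.43670343 -32.06226607  26.        ]
t 0.15 tcp [247.7 681.  208.5] yaw 1.222 tilt z [-3.0e-04 -1.1e-03 -1.0e+00] -> shift cm [-33.18  49.55 -12.11] roll 22.098 F [ 0.   0.  -0.3] gap 85.3
t 0.15 tcp [247.7 681.  208.5] yaw 1.222 tilt z [-3.0e-04 -1.1e-03 -1.0e+00] -> shift cm [-76.63  55.25   1.95] roll 22.098 F [ 0.   0.  -0.3] gap 85.3
cam in tool [   1.64572582  -81.45983183 -165.40532092] [9.30416544e-05 3.15186489e-01 9.49029751e-01]
```

```bash
python3 -m creep '[[[-3,3,-10],0],[[-8,9,-12],1.5],[[-33.2,49.5,-12.1],22],[[-33.2,49.5,-12.1],22],[[-33.2,49.5,-12.1],22],[[-33.2,49.5,-12.1],22],[[-33.2,49.5,-12.1],22],[[-33.2,49.5,-12.1],22],[[-33.2,49.5,-12.1],22],[[-33.2,49.5,-12.1],22],[[-33.2,49.5,-12.1],22],[[-33.2,49.5,-12.1],22]]'
python3 -c "
from h import *
go((505,-228,190),-1.092)"
```

```text
t: 1.65
tcp_pos: [600.6, 197.4, 330.3]
eef_rot: [0.917, -0.399, 0.0, 0.0]
force: [0.2, 0.8, -0.5]
finger_gap: 85.4
t 1.65 tcp [600.6 197.4 330.3] yaw -0.8204 tilt z [ 5.e-04 -8.e-04 -1.e+00] -> shift cm [24.58 36.   14.05] roll 2.594 F [ 0.2  0.8 -0.5] gap 85.4
```

```bash
python3 -m creep '[[[24.6,36,0],2.6],[[24.6,36,0],2.6],[[24.6,36,0],2.6],[[24.6,36,5],2.6],[[24.6,36,8],2.6],[[24.6,36,14],2.6],[[24.6,36,14],2.6],[[24.6,36,14],2.6],[[24.6,36,14],2.6],[[24.6,36,14],2.6],[[24.6,36,14],2.6]]' 5
python3 - <<'E'
from h import *
go((505,-228,190),-1.092)
import json
c=calibration('wrist');im=get_image('wrist');cv2.imwrite('pics/c_wrist.png',im[:,:,::-1])
json.dump({k:np.array(v).tolist() for k,v in c.items()},open('c_wrist.json','w'))
E
```

```text
t: 3.02
tcp_pos: [509.3, -225.0, 190.9]
eef_rot: [0.858, -0.514, 0.0, -0.0]
force: [-0.5, 0.5, -0.4]
finger_gap: 49.9
t 3.02 tcp [ 509.3 -225.   190.9] yaw -1.0803 tilt z [ 1.3e-03  2.0e-04 -1.0e+00] -> shift cm [0.06 0.52 0.09] roll 0.112 F [-0.5  0.5 -0.4] gap 49.9
```

View pics/c_wrist.png

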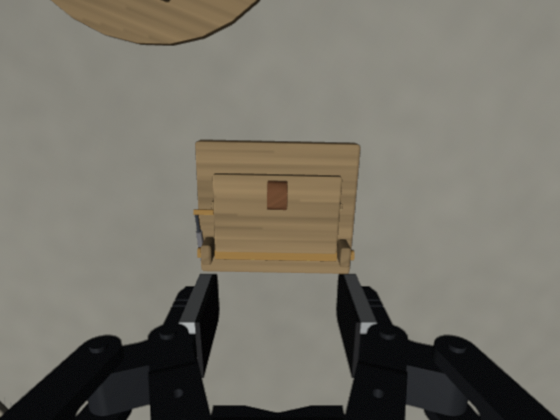

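```bash
python3 - <<'E'
from h import *
a=cv2.imread('pics/c_wrist.png')
crop(a,185,130,185,150,4,'pics/c2.png')
E
```

```text
(no output)
```

View pics/c2.png

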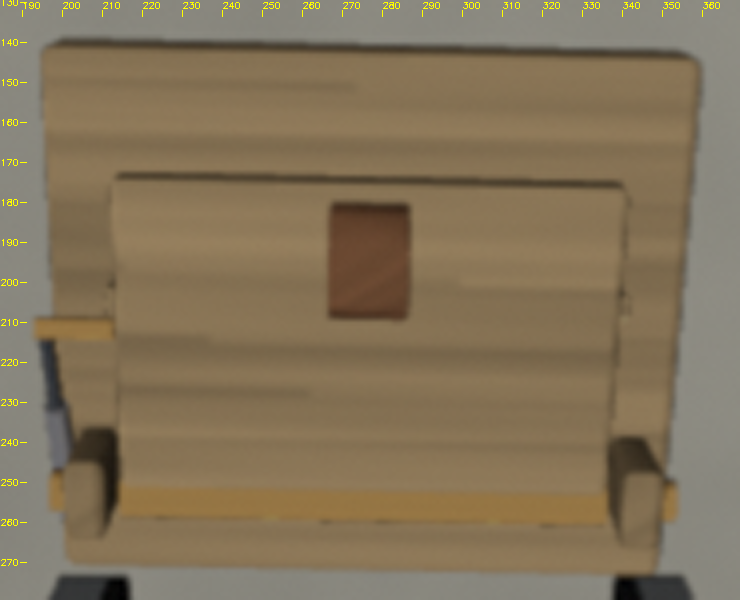

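```bash
python3 - <<'E'
from h import *
import json
c={k:np.array(v) for k,v in json.load(open('c_wrist.json')).items()}
ob=[(c,(65,75,18),(195.5,142.0)),(c,(65,-75,18),(359.5,144.3)),(c,(-65,75,18),(201.3,270.3)),(c,(-65,-75,18),(348.7,272.8)),(c,(40,56,41),(212.8,174.3)),(c,(40,-56,41),(340,176.8)),(c,(30,0,67),(276.8,195.3))]
for x0 in ([484,-238,.479],[484,-238,.479,0]):
    p,r=fit(ob,x0);print(p.round(3));print(r.round(1).tolist())
p,_=fit(ob,[484,-238,.479])
kn=p[:2]+R.from_euler('z',p[2]).as_matrix()[:2,:2]@[30,0]
print('knob',kn)
go((*kn,60),p[2]-np.pi/2)
E
```

```text
[ 4.83923e+02 -2.35797e+02  4.74000e-01]
[[-1.7, -0.7], [1.3, -0.1], [-0.7, 1.5], [0.9, 1.4], [-1.1, 0.2], [2.0, -0.1], [-0.2, -0.5]]
[ 4.8274e+02 -2.3635e+02  4.7300e-01 -5.6440e+00]
[[-0.4, -0.1], [-0.1, 0.5], [0.4, 0.1], [-0.3, -0.0], [-0.0, 0.3], [0.8, -0.0], [-0.2, -0.7]]
knob [ 510.61871573 -222.11021021]
t 3.08 tcp [ 509.2 -225.   190.9] yaw -1.0802 tilt z [ 1.3e-03  2.0e-04 -1.0e+00] -> shift cm [-0.2  -0.24 13.09] roll 0.161 F [ 0.2  0.4 -1. ] gap 49.9
```

```bash
python3 -m creep '[[[-0.2,-0.2,5],0.16],[[-0.2,-0.2,10],0.16],[[-0.2,-0.2,13.8],0.16],[[-0.2,-0.2,13.8],0.16],[[-0.2,-0.2,13.8],0.16]]' 5
python3 - <<'E'
from h import *
go((510.7,-222.5,52),.475-np.pi/2)
for n in('wrist','side'): cv2.imwrite(f'pics/d_{n}.png',get_image(n)[:,:,::-1])
crop(cv2.imread('pics/d_wrist.png'),150,150,260,200,3,'pics/d2.png')
crop(cv2.imread('pics/d_side.png'),195,220,100,115,5,'pics/d3.png')
E
```

```text
t: 3.7
tcp_pos: [510.0, -223.6, 53.6]
eef_rot: [0.853, -0.522, 0.001, -0.0]
force: [-0.4, -0.4, 0.8]
finger_gap: 49.9
t 3.7 tcp [ 510.  -223.6   53.6] yaw -1.0986 tilt z [ 1.5e-03 -5.0e-04 -1.0e+00] -> shift cm [-0.07 -0.11  0.16] roll -0.027 F [-0.4 -0.4  0.8] gap 49.9
```

View pics/d2.png

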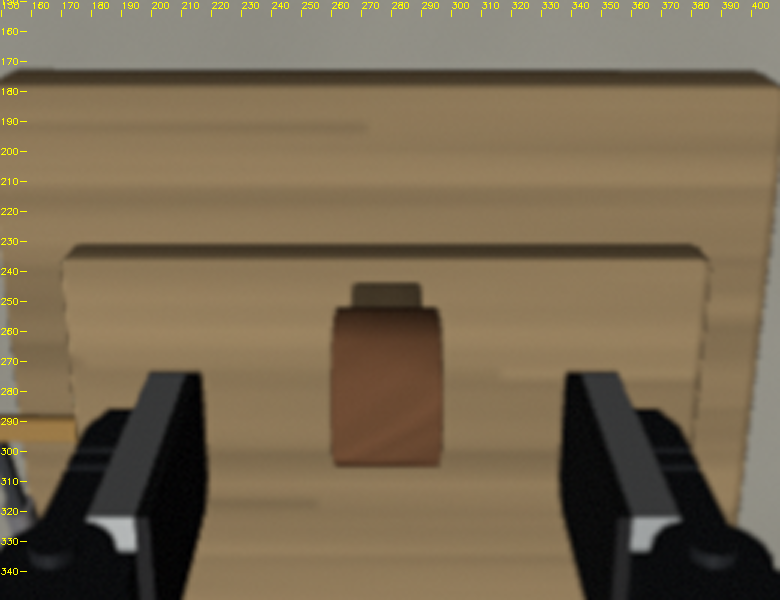

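View pics/d3.png

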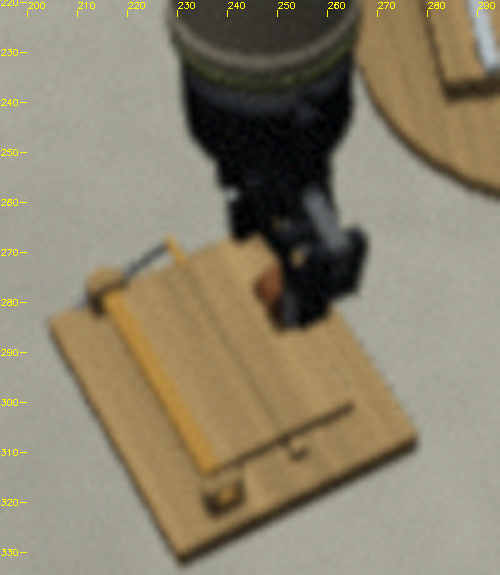

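```bash
python3 - <<'E'
from h import *
c=calibration('wrist')
Rz=R.from_euler('z',.475)
for dx in (-6,0,6):
  k=np.array([510.,-223.6,0])+Rz.apply([dx,0,0])
  # silhouette of cylinder radius 12 at z 67
  a=np.linspace(0,2*np.pi,60)
  P=[k+[0,0,67]+Rz.apply([12*np.cos(t),8,12*np.sin(t)]) for t in a]
  q=proj(c,P);print(dx,q[:,1].min().round(1),q[:,1].max().round(1),q[:,0].min().round(1))
E
```

```text
-6 265.8 318.9 261.4
0 254.0 307.4 261.2
6 241.9 295.6 260.9
```

```bash
python3 -m creep '[[[0,0,0],0],[[0,0,0],0],[[0,0,0],0],[[0,0,0],0],[[0,0,0],0],[[0,0,0],0]]' 0.5
python3 - <<'E'
from h import *
th=np.array([0,.1,.2,.3,.4,.5,.6,.7,.8,.9,1.0,1.1,1.2,1.35,1.5,1.65,1.8,1.92])
k=np.c_[-35+65*np.cos(th)-31*np.sin(th),36+65*np.sin(th)+31*np.cos(th)]
s=telemetry.observe();go(s['tcp_pos'],.475-np.pi/2)
# tool y=stand -x ; z down
d=k-k[0]
for t,(x,z) in zip(th,d):
    print(t, 'shift cm', (rel(R.from_euler('z',.475).apply([x,0,z]))).round(2))
E
```

```text
t: 4.55
tcp_pos: [510.0, -224.0, 53.2]
eef_rot: [0.853, -0.522, 0.001, -0.0]
force: [0.3, 0.5, 8.1]
finger_gap: 12.7
t 4.55 tcp [ 510.  -224.    53.2] yaw -1.0994 tilt z [ 2.1e-03 -7.0e-04 -1.0e+00] -> shift cm [0. 0. 0.] roll -0.034 F [0.3 0.5 8.1] gap 12.7
0.0 shift cm [0. 0. 0.]
0.1 shift cm [ 0.    0.34 -0.63]
0.2 shift cm [ 0.    0.74 -1.23]
0.3 shift cm [ 0.01  1.2  -1.78]
0.4 shift cm [ 0.01  1.72 -2.29]
0.5 shift cm [ 0.01  2.28 -2.74]
0.6 shift cm [ 0.02  2.88 -3.13]
0.7 shift cm [ 0.02  3.52 -3.46]
0.8 shift cm [ 0.02  4.19 -3.73]
0.9 shift cm [ 0.02  4.88 -3.93]
1.0 shift cm [ 0.03  5.59 -4.05]
1.1 shift cm [ 0.03  6.31 -4.11]
1.2 shift cm [ 0.03  7.03 -4.09]
1.35 shift cm [ 0.04  8.09 -3.93]
1.5 shift cm [ 0.04  9.13 -3.62]
1.65 shift cm [ 0.04 10.1  -3.15]
1.8 shift cm [ 0.04 10.99 -2.54]
1.92 shift cm [ 0.04 11.63 -1.97]
```

```bash
python3 - <<'E'
from h import *
cv2.imwrite('pics/e_wrist.png',get_image('wrist')[:,:,::-1])
s=telemetry.observe();print(s['finger_gap'],s['force'])
crop(cv2.imread('pics/e_wrist.png'),150,180,260,200,3,'pics/e2.png')
E
```

```text
12.797842702269126 [0.65710937 0.02895076 8.767151  ]
```

View pics/e2.png

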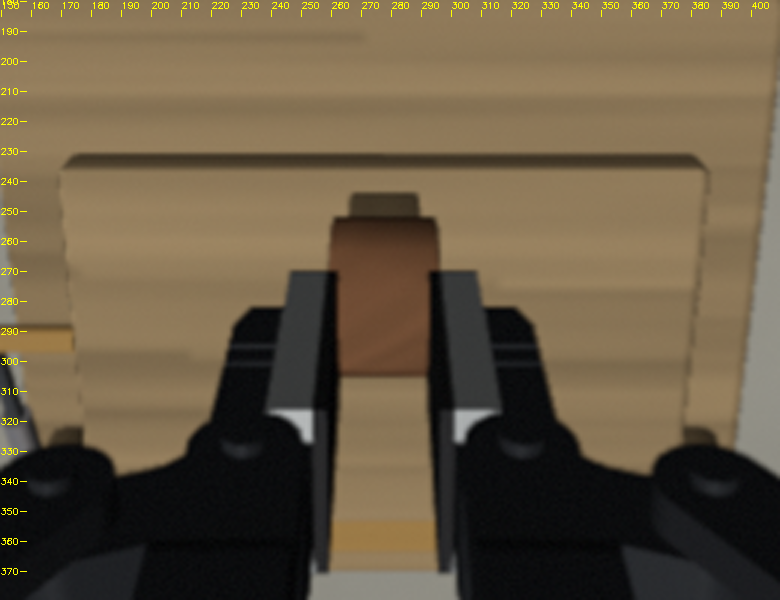

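The knob is pinched squarely between the pads, with its middle near (276,280). I'll follow the arc in stages.

```bash
python3 -m creep '[[[0,0.15,-0.3],0],[[0,0.34,-0.63],0],[[0,0.74,-1.23],0],[[0,1.2,-1.78],0],[[0,1.72,-2.29],0],[[0,2.28,-2.74],0],[[0,2.88,-3.13],0],[[0,2.88,-3.13],0]]'
python3 - <<'E'
from h import *
cv2.imwrite('pics/f_side.png',get_image('side')[:,:,::-1])
s=telemetry.observe();print(s['finger_gap'],s['force'])
crop(cv2.imread('pics/f_side.png'),185,210,110,125,5,'pics/f2.png')
E
```

```text
t: 5.6
tcp_pos: [482.3, -237.9, 83.3]
eef_rot: [0.852, -0.523, -0.0, 0.001]
force: [1.9, -6.0, -12.7]
finger_gap: 11.0
10.910567096276285 [  2.13240471  -5.80659875 -12.91935597]
```

View pics/f2.png

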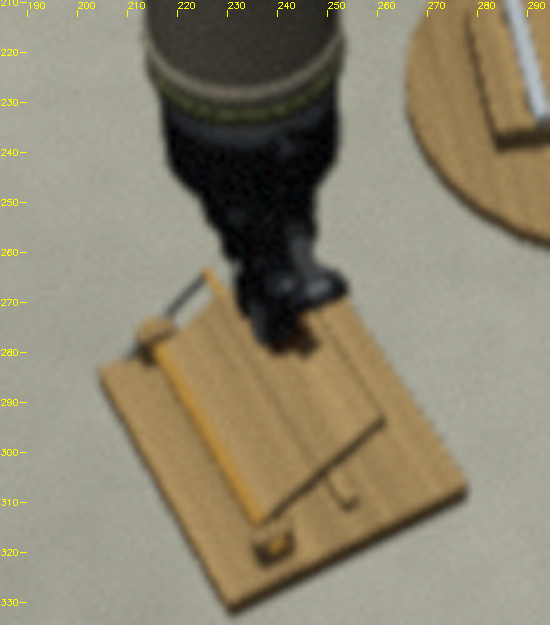

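```bash
python3 - <<'E'
from h import *
c=calibration('side');w=calibration('wrist')
st=np.array([484,-236.5,0]);Rz=R.from_euler('z',.475)
for th in np.arange(0,.9,.1):
    P=[-35+75*np.cos(th)-5*np.sin(th),-56,36+75*np.sin(th)+5*np.cos(th)]
    P2=[-35+75*np.cos(th)+5*np.sin(th),-56,36+75*np.sin(th)-5*np.cos(th)]
    print(th.round(1),proj(c,st+Rz.apply([P,P2])).round(1).tolist())
cv2.imwrite('pics/f_wrist.png',get_image('wrist')[:,:,::-1])
E
```

```text
0.0 [[265.3, 299.2], [265.3, 301.5]]
0.1 [[265.0, 297.6], [265.4, 299.7]]
0.2 [[264.3, 296.2], [265.1, 298.1]]
0.3 [[263.4, 295.0], [264.6, 296.7]]
0.4 [[262.3, 293.9], [263.8, 295.4]]
0.5 [[260.8, 293.1], [262.7, 294.3]]
0.6 [[259.1, 292.4], [261.3, 293.3]]
0.7 [[257.2, 291.9], [259.7, 292.6]]
0.8 [[255.1, 291.7], [257.9, 292.1]]
```

View pics/f_wrist.png

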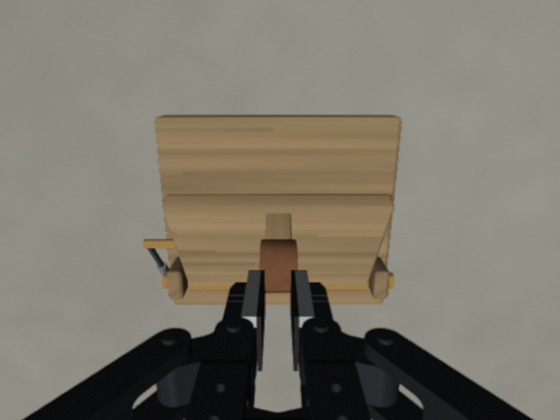

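The corner of the raised panel reads (261.3,293.9), so θ is about 0.5 and the knob is still pinched (wrist view, about (278,265)). I'll continue past dead centre.

```bash
python3 -m creep '[[[0,0.64,-0.33],0],[[0,1.31,-0.6],0],[[0,2.0,-0.8],0],[[0,2.71,-0.92],0],[[0,3.43,-0.98],0],[[0,4.15,-0.96],0],[[0,4.85,-0.87],0],[[0,5.2,-0.8],0],[[0,5.2,-0.8],0]]'
python3 - <<'E'
from h import *
for n in('side','wrist'):cv2.imwrite(f'pics/g_{n}.png',get_image(n)[:,:,::-1])
s=telemetry.observe();print(s['finger_gap'],s['force'])
crop(cv2.imread('pics/g_side.png'),185,210,110,125,4,'pics/g2.png')
a=cv2.imread('pics/g_wrist.png')[100:,60:460];b=cv2.imread('pics/g2.png')
h=max(a.shape[0],b.shape[0]);o=np.zeros((h,a.shape[1]+b.shape[1],3),np.uint8);o[:a.shape[0],:a.shape[1]]=a;o[:b.shape[0],a.shape[1]:]=b
cv2.imwrite('pics/g3.png',o[:600,:800])
E
```

```text
t: 6.82
tcp_pos: [436.9, -261.1, 92.7]
eef_rot: [0.852, -0.523, 0.001, -0.0]
force: [0.6, -2.5, 15.5]
finger_gap: 8.9
8.750693047695917 [ 0.56525022 -1.22327581 15.52879058]
```

View pics/g3.png

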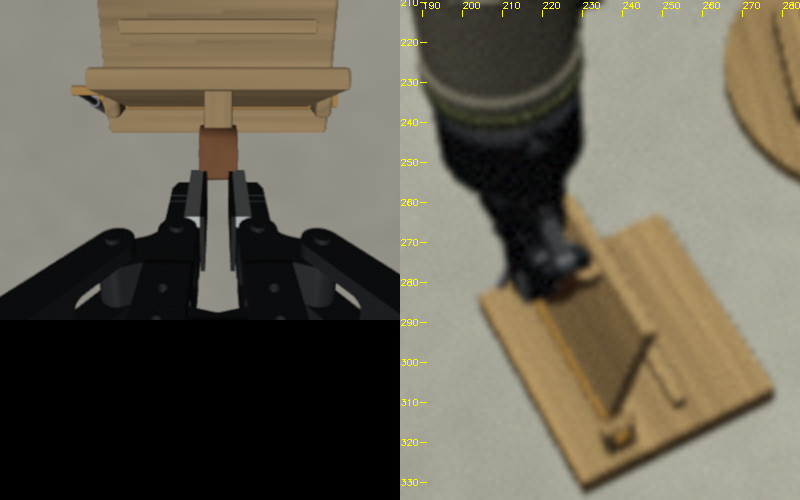

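The panel reads θ≈1.05 but the knob has slipped to the front edge of the pads: the finger centre is about 23 mm behind it. I'll regrip quickly with the pads moved forward onto the knob.

```bash
python3 -m creep '[[[0,-0.6,0],0],[[0,-2.2,0.3],0]]' 2.4; python3 -m creep '[[[0,0,0],0],[[0,0,0],0],[[0,0,0],0]]' 0.5
python3 - <<'E'
from h import *
for n in('side','wrist'):cv2.imwrite(f'pics/h_{n}.png',get_image(n)[:,:,::-1])
s=telemetry.observe();print(s['finger_gap'],s['force'])
crop(cv2.imread('pics/h_side.png'),185,210,110,125,4,'pics/h2.png')
a=cv2.imread('pics/h_wrist.png')[100:,60:460];b=cv2.imread('pics/h2.png')
h=max(a.shape[0],b.shape[0]);o=np.zeros((h,a.shape[1]+b.shape[1],3),np.uint8);o[:a.shape[0],:a.shape[1]]=a;o[:b.shape[0],a.shape[1]:]=b
cv2.imwrite('pics/h3.png',o[:600,:800])
E
```

```text
t: 7.18
tcp_pos: [456.1, -249.6, 88.5]
eef_rot: [0.852, -0.523, -0.001, -0.0]
force: [-5.5, -0.4, 26.0]
finger_gap: 24.1
t: 7.55
tcp_pos: [457.6, -250.4, 88.9]
eef_rot: [0.853, -0.522, 0.001, 0.0]
force: [-2.4, -3.5, 12.9]
finger_gap: 4.9
5.140011343555638 [-1.65946951 -2.38857405 12.38142018]
```

View pics/h3.png

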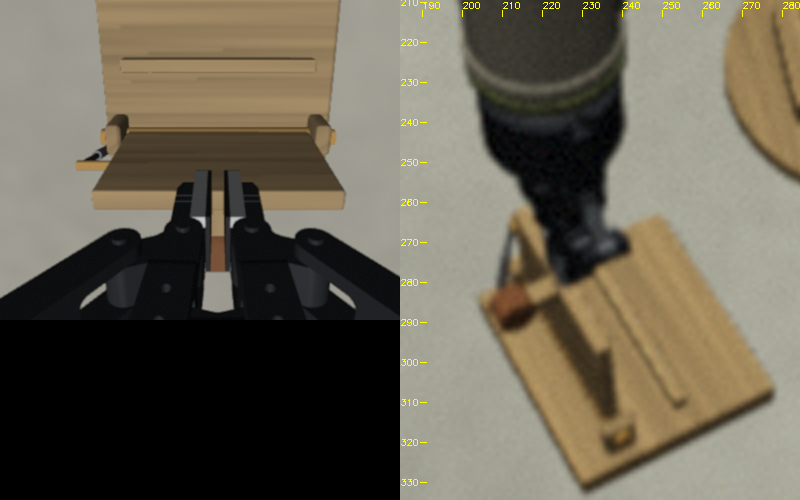

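The back has snapped open: in the side view the knob now sits behind at (212,286). The fingers press its top edge with about 12 N, so I'll back off upwards.

```bash
python3 -m creep '[[[0,0,-3],0],[[0,0,-8],0],[[0,0,-14],0],[[0,0,-20],0],[[0,0,-22],0],[[0,0,-22],0]]' 
python3 - <<'E'
from h import *
for n in('side','wrist'):cv2.imwrite(f'pics/i_{n}.png',get_image(n)[:,:,::-1])
s=telemetry.observe();print(s['finger_gap'],s['force'])
crop(cv2.imread('pics/i_side.png'),185,210,110,125,4,'pics/i2.png')
a=cv2.imread('pics/i_wrist.png')[100:,60:460];b=cv2.imread('pics/i2.png')
h=max(a.shape[0],b.shape[0]);o=np.zeros((h,a.shape[1]+b.shape[1],3),np.uint8);o[:a.shape[0],:a.shape[1]]=a;o[:b.shape[0],a.shape[1]:]=b
cv2.imwrite('pics/i3.png',o[:600,:800])
c=calibration('side')
for stn in ([484,-236.5,0],):
  Rz=R.from_euler('z',.475)
  for th in (1.5,1.7,1.8,1.92):
    k=[-35+65*np.cos(th)-31*np.sin(th),0,36+65*np.sin(th)+31*np.cos(th)]
    P=[-35+75*np.cos(th)+5*np.sin(th),-56,36+75*np.sin(th)-5*np.cos(th)]
    print(th,proj(c,np.array(stn)+Rz.apply([k,P])).round(1).tolist())
go((*(s['tcp_pos'][:2]),330),.418)
print(yaw(s['eef_rot']))
E
```

```text
t: 8.4
tcp_pos: [457.8, -249.4, 309.5]
eef_rot: [0.853, -0.522, 0.001, -0.001]
force: [-0.3, 0.6, -0.1]
finger_gap: 5.1
5.113237038679576 [-0.13626661 -0.19918917 -0.07304755]
1.5 [[214.3, 285.1], [239.7, 294.8]]
1.7 [[209.5, 289.1], [233.7, 297.5]]
1.8 [[207.3, 291.2], [230.7, 299.2]]
1.92 [[205.0, 293.8], [227.2, 301.4]]
t 8.5 tcp [ 456.8 -249.   307.5] yaw -1.0976 tilt z [-1.5e-03  9.0e-04 -1.0e+00] -> shift cm [-0.    0.   -2.25] roll -14.473 F [-0.1 -0.2 -0.1] gap 5.1
-1.0976447665433033
```

View pics/i3.png

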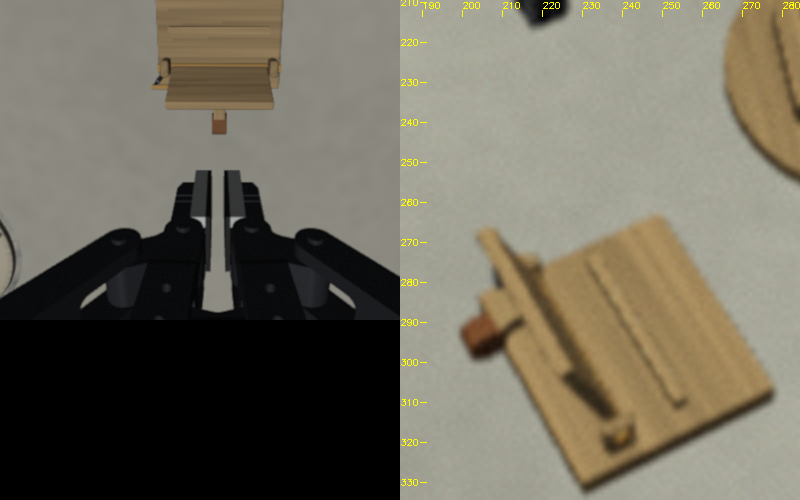

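Knob at (205.2,293.7) in the side view matches θ=1.92 and the force is zero, so the back is fully open and free. On to the slate.

```bash
python3 - <<'E'
from h import *
go((500,0,310),.418);go((484,303,290),.418)
E
```

```text
t 8.5 tcp [ 456.8 -249.   307.5] yaw -1.0976 tilt z [-1.5e-03  9.0e-04 -1.0e+00] -> shift cm [-20.2  -15.19  -0.23] roll -14.473 F [-0.1 -0.2 -0.1] gap 5.1
t 8.5 tcp [ 456.8 -249.   307.5] yaw -1.0976 tilt z [-1.5e-03  9.0e-04 -1.0e+00] -> shift cm [-47.9  -27.58   1.8 ] roll -14.473 F [-0.1 -0.2 -0.1] gap 5.1
```

```bash
python3 -m creep '[[[-20,-15,0],-14.5],[[-20,-15,0],-14.5],[[-20,-15,0],-14.5],[[-20,-15,0],-14.5],[[-47.9,-27.6,0],-14.5],[[-47.9,-27.6,0],-14.5],[[-47.9,-27.6,0],-14.5],[[-47.9,-27.6,0],-14.5],[[-47.9,-27.6,1.8],-14.5],[[-47.9,-27.6,1.8],-14.5],[[-47.9,-27.6,1.8],-14.5],[[-47.9,-27.6,1.8],-14.5]]' 4
python3 - <<'E'
from h import *
import json
go((484,303,290),.418)
c=calibration('wrist');im=get_image('wrist');cv2.imwrite('pics/j_wrist.png',im[:,:,::-1])
json.dump({k:np.array(v).tolist() for k,v in c.items()},open('j_wrist.json','w'))
E
```

```text
t: 10.0
tcp_pos: [485.3, 300.3, 290.2]
eef_rot: [0.978, 0.207, -0.0, 0.0]
force: [-0.4, -0.3, -0.1]
finger_gap: 40.0
t 10.0 tcp [485.3 300.3 290.2] yaw 0.4171 tilt z [-5.e-04 -8.e-04 -1.e+00] -> shift cm [-0.01 -0.3   0.02] roll -0.008 F [-0.4 -0.3 -0.1] gap 40.0
```

View pics/j_wrist.png

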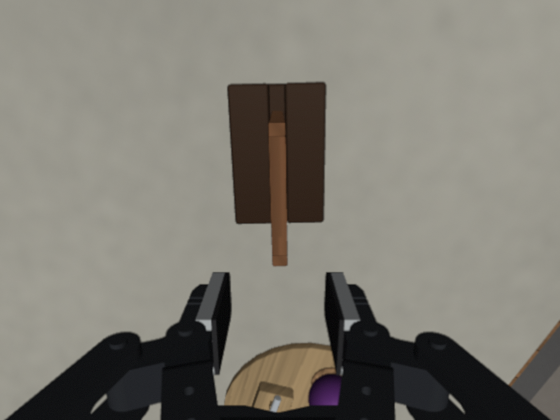

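```bash
python3 - <<'E'
from h import *
crop(cv2.imread('pics/j_wrist.png'),220,75,120,200,3,'pics/j2.png')
E
```

```text
(no output)
```

View pics/j2.png

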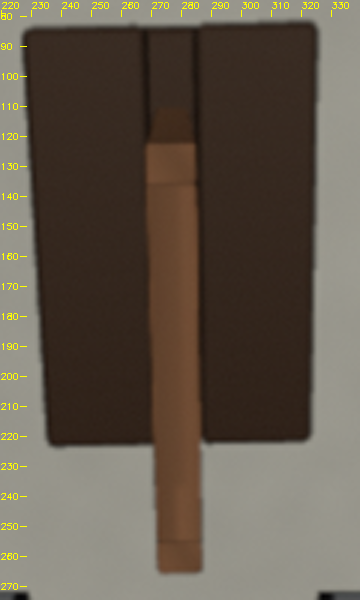

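```bash
python3 - <<'E'
from h import *
import json
c={k:np.array(v) for k,v in json.load(open('j_wrist.json')).items()}
ob=[(c,(-6,55,80),(268.3,122.3)),(c,(6,55,80),(285.2,122.3)),(c,(-6,-55,80),(272.3,265.3)),(c,(6,-55,80),(286.8,265.3))]
for z in (107,110,113):
    p,r=fit(ob,[484,303,.418],z=z);print(z,p.round(3),r.round(1).tolist())
rk=[(c,(-50,75,60),(227.5,84.5)),(c,(50,75,60),(325.5,83)),(c,(-50,-75,60),(236,223)),(c,(50,-75,60),(323,221.5))]
p,r=fit(rk,[479,312,.44]);print('rack',p.round(3),r.round(1).tolist())
go((484,301,154),.43)
E
```

```text
107 [4.84088e+02 3.06451e+02 4.37000e-01] [[-0.1, 0.4], [0.1, 0.1], [-0.3, -0.2], [0.3, -0.5]]
110 [4.83805e+02 3.07089e+02 4.37000e-01] [[-0.2, -0.2], [0.2, -0.6], [-0.4, 0.7], [0.4, 0.4]]
113 [4.83579e+02 3.07602e+02 4.37000e-01] [[-0.3, -0.7], [0.3, -1.1], [-0.5, 1.7], [0.5, 1.5]]
rack [4.80466e+02 3.14296e+02 4.38000e-01] [[-0.9, -0.6], [1.1, -1.2], [-1.1, 1.8], [0.9, 1.6]]
t 10.05 tcp [485.4 300.4 290.5] yaw 0.4171 tilt z [-1.e-04 -4.e-04 -1.e+00] -> shift cm [-0.1  -0.11 13.65] roll -0.124 F [0.  0.3 0.5] gap 40.1
```

```bash
python3 - <<'E'
from h import *
go((483.9,305.5,154),.437)
E
```

```text
t 10.05 tcp [485.4 300.4 290.5] yaw 0.4171 tilt z [-1.e-04 -4.e-04 -1.e+00] -> shift cm [ 0.08 -0.53 13.65] roll -0.19 F [0.  0.3 0.5] gap 40.1
```

```bash
python3 -m creep '[[[0.05,-0.5,4],-0.19],[[0.05,-0.5,9],-0.19],[[0.05,-0.5,13.6],-0.19],[[0.05,-0.5,13.6],-0.19],[[0.05,-0.5,13.6],-0.19]]'
python3 -m creep '[[[0,0,0],0],[[0,0,0],0],[[0,0,0],0],[[0,0,0],0],[[0,0,0],0],[[0,0,0],0]]' 0.5
python3 - <<'E'
from h import *
go((483.9,305.5,154),.437)
cv2.imwrite('pics/k_wrist.png',get_image('wrist')[:,:,::-1])
E
```

```text
t: 10.68
tcp_pos: [484.5, 306.5, 156.1]
eef_rot: [0.976, 0.217, 0.001, -0.0]
force: [-0.2, -0.6, 0.6]
finger_gap: 40.0
t: 11.42
tcp_pos: [484.4, 307.2, 156.5]
eef_rot: [0.976, 0.218, 0.001, -0.001]
force: [-1.2, -0.6, 7.2]
finger_gap: 10.3
t 11.43 tcp [484.4 307.2 156.5] yaw 0.4392 tilt z [ 0.0026  0.002  -1.    ] -> shift cm [-0.12  0.13  0.25] roll 0.021 F [-1.2 -0.6  7.2] gap 10.3
```

View pics/k_wrist.png

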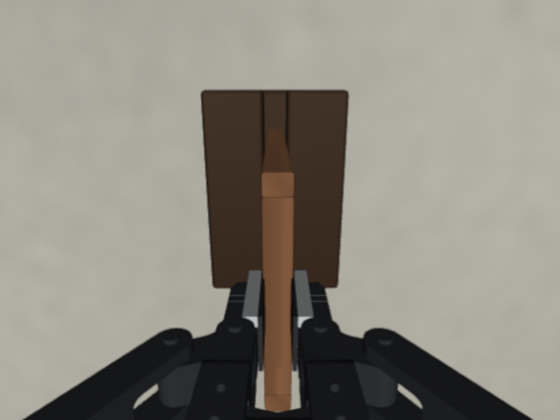

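```bash
python3 - <<'E'
from h import *
c=calibration('wrist');s=telemetry.observe();Rt=R.from_quat(s['eef_rot'])
crop(cv2.imread('pics/k_wrist.png'),240,150,80,270,2,'pics/k2.png')
for h in (30,33.5,36):
  for o in (-4,0,4):
    P=[s['tcp_pos']+Rt.apply([x,y+o,-h]) for y in(-55,55) for x in(-6,6)]
    print(h,o,proj(c,P).round(1).tolist())
E
```

```text
30 -4 [[258.2, 158.6], [291.2, 158.6], [262.1, 397.9], [288.3, 397.9]]
30 0 [[258.4, 169.4], [291.1, 169.4], [262.2, 404.7], [288.2, 404.7]]
30 4 [[258.6, 180.1], [291.0, 180.1], [262.3, 411.4], [288.1, 411.4]]
33.5 -4 [[257.7, 160.3], [291.6, 160.3], [261.8, 403.9], [288.5, 403.9]]
33.5 0 [[257.9, 171.4], [291.4, 171.4], [261.9, 410.8], [288.4, 410.8]]
33.5 4 [[258.1, 182.3], [291.3, 182.3], [262.0, 417.5], [288.3, 417.6]]
36 -4 [[257.4, 161.5], [291.8, 161.6], [261.6, 408.3], [288.6, 408.4]]
36 0 [[257.6, 172.8], [291.7, 172.9], [261.7, 415.3], [288.5, 415.3]]
36 4 [[257.7, 183.9], [291.6, 183.9], [261.8, 422.1], [288.5, 422.1]]
```

View pics/k2.png

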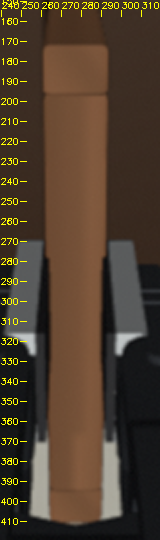

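The slate is gripped and centred under the tool: its top ends at rows 171.5 and 411 match zero offset with the top 33.5 mm above the TCP. I'll lift it straight out, gently.

```bash
python3 -m creep '[[[0,0,-1],0],[[0,0,-2.5],0],[[0,0,-4.5],0],[[0,0,-7],0],[[0,0,-10],0],[[0,0,-13],0],[[0,0,-14.5],0],[[0,0,-14.5],0]]'
python3 - <<'E'
from h import *
go((476,-241,300),.475)
cv2.imwrite('pics/l_wrist.png',get_image('wrist')[:,:,::-1])
cv2.imwrite('pics/l_side.png',get_image('side')[:,:,::-1])
E
```

```text
t: 12.48
tcp_pos: [483.7, 306.8, 300.5]
eef_rot: [0.976, 0.218, 0.001, -0.0]
force: [-0.1, -0.3, -1.3]
finger_gap: 10.3
t 12.47 tcp [483.7 306.8 300.5] yaw 0.4393 tilt z [ 0.0015  0.0013 -1.    ] -> shift cm [-2.400e+01  4.925e+01 -2.000e-02] roll -0.341 F [-0.1 -0.3 -1.3] gap 10.3
```

View pics/l_wrist.png

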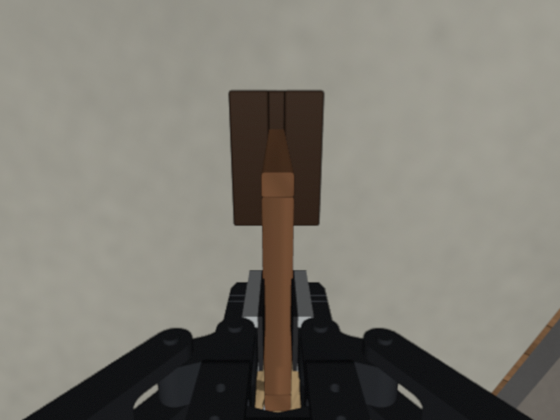

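View pics/l_side.png

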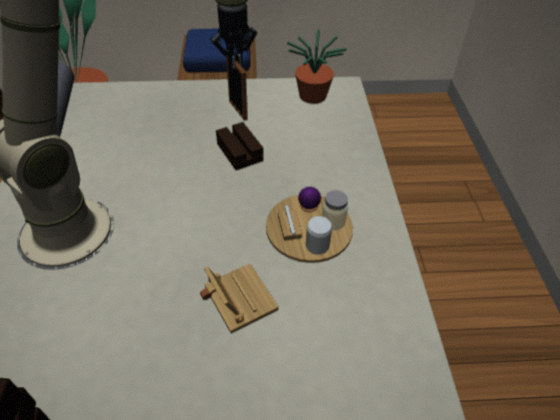

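The slate hangs from the gripper at (238,88) in the side view, clear of the rack, and the stand is open. I'll carry it over.

```bash
python3 -m creep '[[[-1,2,0],0],[[-2.8,5.7,0],-0.1],[[-5,10.3,0],-0.2],[[-7.5,15.4,0],-0.34],[[-10,20.5,0],-0.34],[[-12.5,25.7,0],-0.34],[[-15,30.8,0],-0.34],[[-17.5,35.9,0],-0.34],[[-20,41,0],-0.34],[[-22,45.2,0],-0.34],[[-23.4,48,0],-0.34],[[-24,49.2,0],-0.34]]'
python3 -m creep '[[[0,0,0],0],[[0,0,0],0]]'
python3 - <<'E'
from h import *
import json
go((476,-241,300),.475)
c=calibration('wrist')
cv2.imwrite('pics/m_wrist.png',get_image('wrist')[:,:,::-1])
json.dump({k:np.array(v).tolist() for k,v in c.items()},open('m_wrist.json','w'))
E
```

```text
t: 14.08
tcp_pos: [473.7, -243.1, 298.8]
eef_rot: [0.972, 0.233, -0.001, -0.0]
force: [0.4, 0.3, -1.1]
finger_gap: 10.1
t: 14.32
tcp_pos: [475.4, -239.3, 299.2]
eef_rot: [0.972, 0.236, -0.0, -0.0]
force: [0.6, -0.2, -2.2]
finger_gap: 10.2
t 14.32 tcp [ 475.4 -239.3  299.2] yaw 0.4763 tilt z [-6.e-04  9.e-04 -1.e+00] -> shift cm [-0.02  0.18 -0.08] roll 0.012 F [ 0.6 -0.2 -2.2] gap 10.2
```

View pics/m_wrist.png

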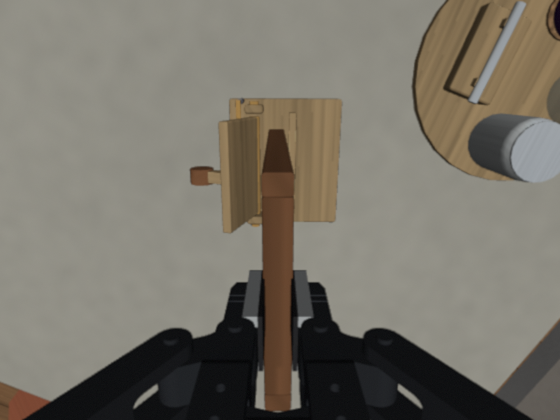

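```bash
python3 - <<'E'
from h import *
crop(cv2.imread('pics/m_wrist.png'),180,88,180,150,4,'pics/m2.png')
E
```

```text
(no output)
```

View pics/m2.png

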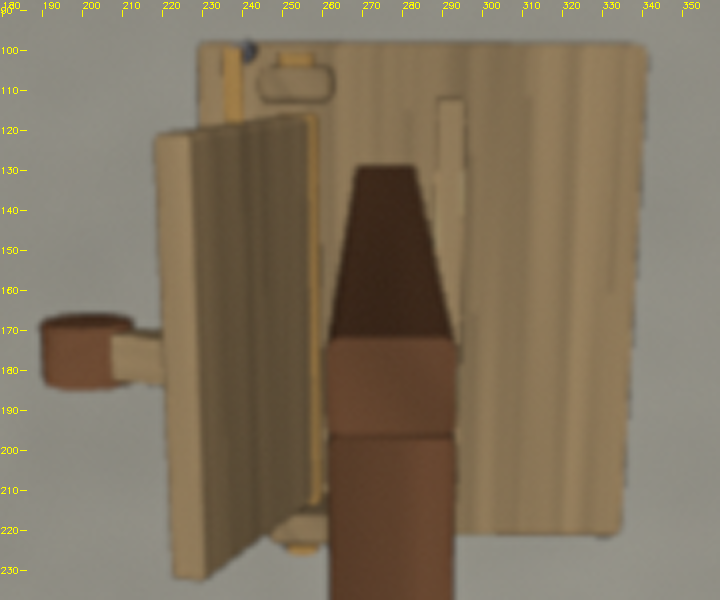

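```bash
python3 - <<'E'
from h import *
import json
c={k:np.array(v) for k,v in json.load(open('m_wrist.json')).items()}
th=1.92
ob=[(c,(65,75,18),(342,98.8)),(c,(65,-75,18),(335.5,221.3)),(c,(-65,75,18),(229.2,98.8)),(c,(4,60,28),(289.3,112.3)),(c,(12,60,28),(296,112.3))]
for z in (0,-4):
  p,r=fit(ob,[484,-237,.475],z=z);print(p.round(3),r.round(1).tolist())
s=telemetry.observe();Rt=R.from_quat(s['eef_rot'])
for o in (-1,0,1,2): print(o,proj(c,[s['tcp_pos']+Rt.apply([x+o,-55,126.5]) for x in(-6,6)]).round(1).tolist())
Rz=R.from_euler('z',.475)
print('tcp in stand',Rz.inv().apply(s['tcp_pos']-[484,-236.9,0]))
E
```

```text
[ 4.84610e+02 -2.35441e+02  4.76000e-01] [[0.3, -0.3], [0.4, 0.9], [-0.6, -0.4], [-0.2, 0.1], [0.2, 0.1]]
[ 4.84941e+02 -2.35587e+02  4.76000e-01] [[-0.1, -0.1], [0.1, 0.1], [0.0, -0.2], [-0.2, 0.2], [0.2, 0.2]]
-1 [[267.2, 128.3], [282.9, 128.3]]
0 [[268.5, 128.3], [284.2, 128.3]]
1 [[269.8, 128.3], [285.5, 128.3]]
2 [[271.1, 128.3], [286.8, 128.3]]
tcp in stand [ -8.62593535   1.76650439 299.2843067 ]
```

The stand fits at (484.6,−235.5, 0.476), and the slate foot is on line at stand x≈−9, y≈0. I'll lower most of the way.

```bash
python3 -m creep '[[[0,0,2],0],[[0,0,5],0],[[0,0,8],0],[[0,0,10.5],0],[[0,0,12.5],0],[[0,0,13.6],0],[[0,0,14.2],0],[[0,0,14.4],0],[[0,0,14.4],0],[[0,0,14.4],0]]'
python3 - <<'E'
from h import *
go((476,-240,144),.476)
for n in('wrist','side','scene'):cv2.imwrite(f'pics/n_{n}.png',get_image(n)[:,:,::-1])
crop(cv2.imread('pics/n_side.png'),185,190,110,145,4,'pics/n2.png')
crop(cv2.imread('pics/n_scene.png'),165,110,90,100,6,'pics/n4.png')
a=cv2.imread('pics/n_wrist.png')[:,100:440];b=cv2.imread('pics/n2.png')
h=max(a.shape[0],b.shape[0]);o=np.zeros((h,a.shape[1]+b.shape[1],3),np.uint8);o[:a.shape[0],:a.shape[1]]=a;o[:b.shape[0],a.shape[1]:]=b
cv2.imwrite('pics/n3.png',o[:600,:800])
E
```

```text
t: 15.62
tcp_pos: [475.7, -240.8, 156.0]
eef_rot: [0.972, 0.235, 0.0, 0.0]
force: [0.8, -0.1, -2.4]
finger_gap: 9.8
t 15.62 tcp [ 475.7 -240.8  156. ] yaw 0.4748 tilt z [ 9.e-04 -2.e-04 -1.e+00] -> shift cm [ 0.07 -0.06  1.2 ] roll -0.011 F [ 0.8 -0.1 -2.4] gap 9.8
```

View pics/n3.png

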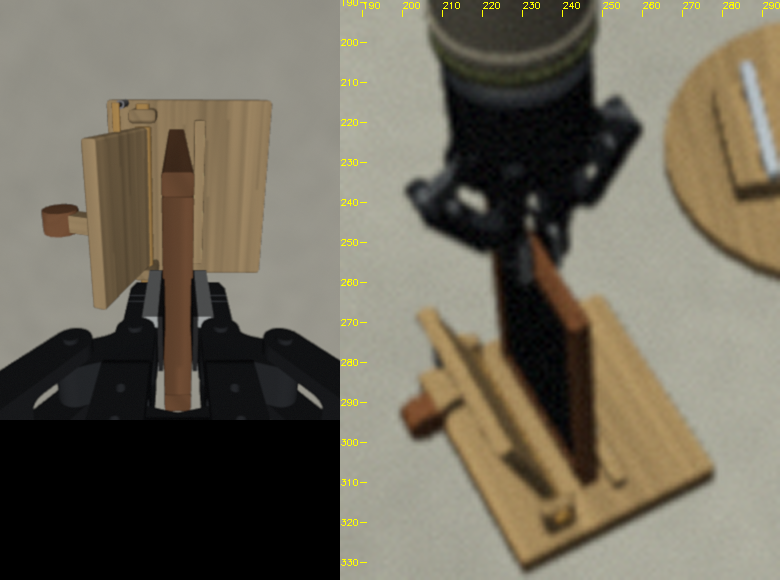

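View pics/n4.png

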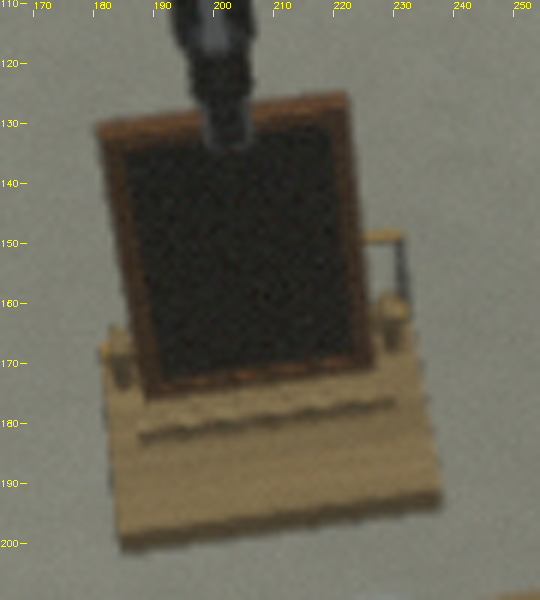

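All three views agree: the slate hangs between lip and back, square and centred. I'll do the last centimetre in small steps, watching the force.

```bash
python3 -m creep '[[[0,0,0.3],0],[[0,0,0.6],0],[[0,0,0.8],0],[[0,0,0.9],0],[[0,0,0.9],0]]'|egrep 'tcp|force'; python3 -m creep '[[[0,0,0.1],0],[[0,0,0.2],0],[[0,0,0.2],0]]'|egrep 'tcp|force|gap'
```

```text
tcp_pos: [475.4, -240.7, 146.4]
force: [0.1, 0.1, -2.2]
tcp_pos: [475.5, -240.8, 144.5]
force: [0.2, -0.6, -2.6]
finger_gap: 10.2
```

```bash
for i in 1 2 3; do python3 -m creep '[[[0,0,0.1],0],[[0,0,0.1],0]]'|egrep 'tcp|force'; done
```

```text
tcp_pos: [475.9, -240.8, 144.4]
force: [-3.0, 2.1, 10.7]
tcp_pos: [476.4, -240.7, 144.4]
force: [-3.7, 3.5, 23.1]
tcp_pos: [476.8, -240.6, 144.4]
force: [-5.0, 6.7, 35.2]
```

Contact came at TCP z≈144.4, and I pressed a little too far (35 N). I'll relax it to just touching.

```bash
python3 -m creep '[[[0,0,-0.1],0],[[0,0,-0.25],0],[[0,0,-0.25],0]]'|egrep 'tcp|force|gap'
python3 - <<'E'
from h import *
s=telemetry.observe();p=R.from_euler('z',.476).inv().apply(s['tcp_pos']-[484.6,-235.6,0]);print(p,yaw(s['eef_rot']))
cv2.imwrite('pics/o_wrist.png',get_image('wrist')[:,:,::-1])
crop(cv2.imread('pics/o_wrist.png'),170,80,220,180,3,'pics/o2.png')
E
```

```text
tcp_pos: [475.8, -240.8, 144.5]
force: [-0.8, 1.5, 8.7]
finger_gap: 10.3
[-10.23871574  -0.61173001 144.46425584] 0.4748122103859613
```

View pics/o2.png

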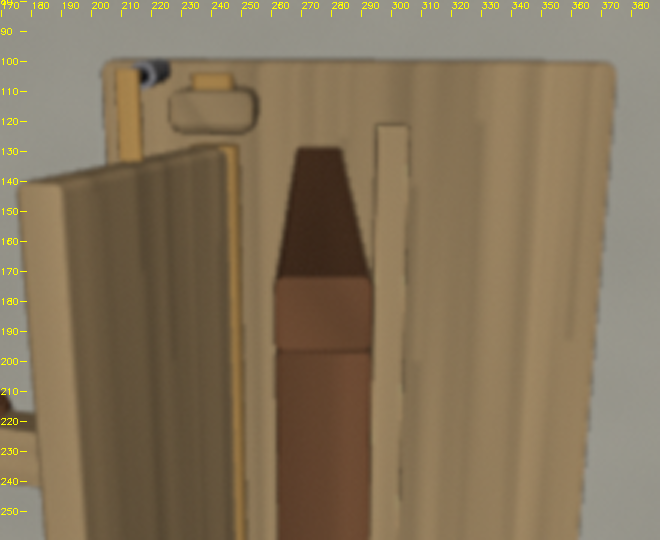

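The foot sits about 6 mm behind the lip. I'll open the fingers a little, so the slate stays caged between them.

```bash
python3 -m creep '[[[0,0,0],0],[[0,0,0],0],[[0,0,0],0],[[0,0,0],0]]' 2.6|egrep 'tcp|force|gap'
python3 - <<'E'
from h import *
for n in('wrist','side'):cv2.imwrite(f'pics/p_{n}.png',get_image(n)[:,:,::-1])
crop(cv2.imread('pics/p_side.png'),185,190,110,145,4,'pics/p2.png')
a=cv2.imread('pics/p_wrist.png')[:,100:440];b=cv2.imread('pics/p2.png')
h=max(a.shape[0],b.shape[0]);o=np.zeros((h,a.shape[1]+b.shape[1],3),np.uint8);o[:a.shape[0],:a.shape[1]]=a;o[:b.shape[0],a.shape[1]:]=b
cv2.imwrite('pics/p3.png',o[:600,:800])
E
```

```text
tcp_pos: [475.4, -240.7, 143.9]
force: [-0.0, -0.2, 1.0]
finger_gap: 25.8
```

View pics/p3.png

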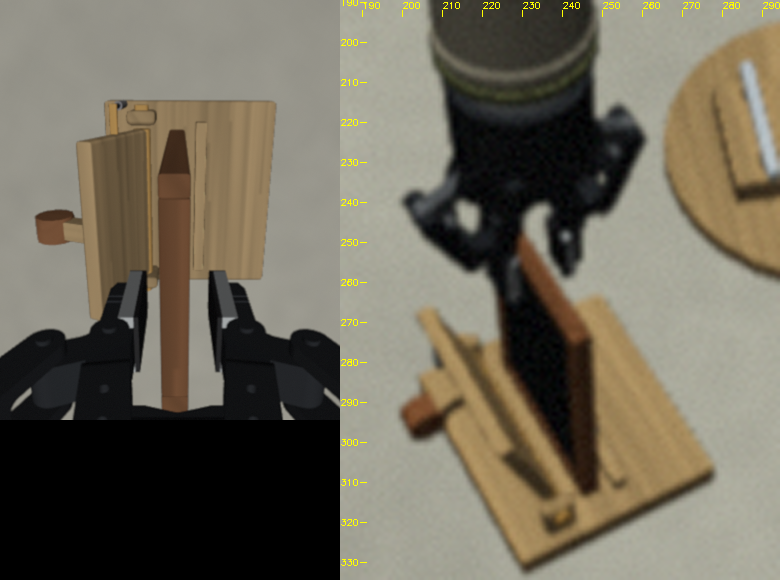

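The slate stands on its own on the plate, upright between the open fingers. I'll tilt it back slowly with the front finger.

```bash
python3 -m creep '[[[-0.25,0,0],0],[[-0.5,0,0],0],[[-0.75,0,0],0],[[-1.0,0,0],0],[[-1.25,0,0],0],[[-1.5,0,0],0],[[-1.75,0,0],0],[[-2.0,0,0],0],[[-2.25,0,0],0],[[-2.5,0,0],0],[[-2.75,0,0],0],[[-3.0,0,0],0]]'|egrep 'tcp|force|gap'
python3 - <<'E'
from h import *
for n in('wrist','side'):cv2.imwrite(f'pics/q_{n}.png',get_image(n)[:,:,::-1])
crop(cv2.imread('pics/q_side.png'),185,190,110,145,4,'pics/q2.png')
a=cv2.imread('pics/q_wrist.png')[:,100:440];b=cv2.imread('pics/q2.png')
h=max(a.shape[0],b.shape[0]);o=np.zeros((h,a.shape[1]+b.shape[1],3),np.uint8);o[:a.shape[0],:a.shape[1]]=a;o[:b.shape[0],a.shape[1]:]=b
cv2.imwrite('pics/q3.png',o[:600,:800])
E
```

```text
tcp_pos: [448.6, -254.5, 144.0]
force: [-0.3, 0.9, 0.2]
finger_gap: 26.0
```

View pics/q3.png

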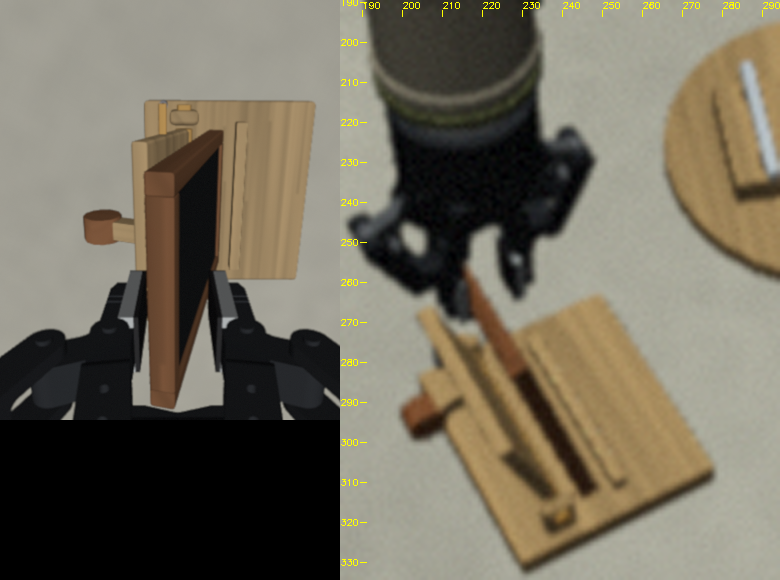

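The slate has tilted back and rests on the rear finger, with its foot in place. I'll keep easing it back.

```bash
python3 -m creep '[[[-0.25,0,0],0],[[-0.5,0,0],0],[[-0.75,0,0],0],[[-1.0,0,0],0],[[-1.25,0,0],0],[[-1.5,0,0],0],[[-1.75,0,0],0],[[-2.0,0,0],0],[[-2.25,0,0],0],[[-2.5,0,0],0],[[-2.5,0,0],0]]'|egrep 'tcp|force|gap'
python3 - <<'E'
from h import *
for n in('wrist','side'):cv2.imwrite(f'pics/r_{n}.png',get_image(n)[:,:,::-1])
crop(cv2.imread('pics/r_side.png'),175,190,120,145,4,'pics/r2.png')
a=cv2.imread('pics/r_wrist.png')[:,150:460];b=cv2.imread('pics/r2.png')
h=max(a.shape[0],b.shape[0]);o=np.zeros((h,a.shape[1]+b.shape[1],3),np.uint8);o[:a.shape[0],:a.shape[1]]=a;o[:b.shape[0],a.shape[1]:]=b
cv2.imwrite('pics/r3.png',o[:600,:800])
E
```

```text
tcp_pos: [426.4, -266.0, 144.0]
force: [0.2, -0.9, -0.3]
finger_gap: 26.0
```

View pics/r3.png

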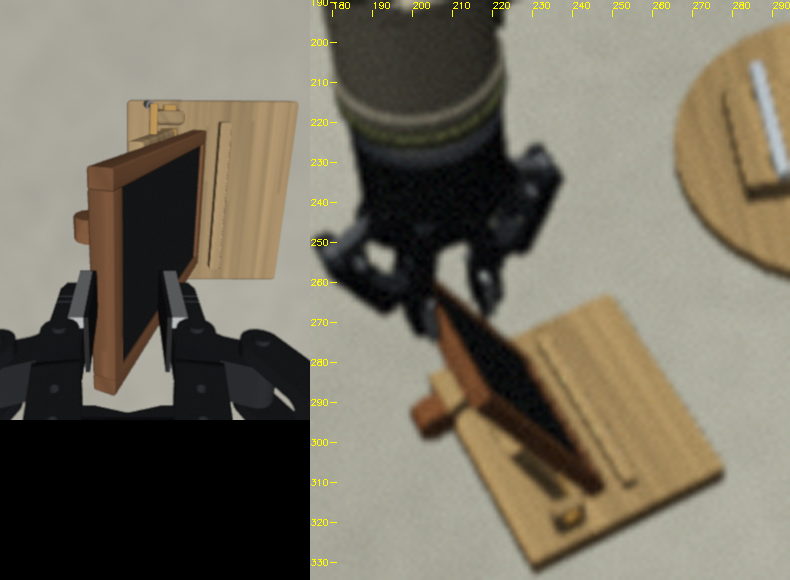

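```bash
python3 -m creep '[[[-0.2,0,0],0],[[-0.4,0,0],0],[[-0.6,0,0],0],[[-0.6,0,0],0]]'|egrep 'tcp|force|gap'
python3 - <<'E'
from h import *
for n in('wrist','side'):cv2.imwrite(f'pics/s_{n}.png',get_image(n)[:,:,::-1])
crop(cv2.imread('pics/s_side.png'),175,190,120,145,4,'pics/s2.png')
a=cv2.imread('pics/s_wrist.png')[:,150:460];b=cv2.imread('pics/s2.png')
h=max(a.shape[0],b.shape[0]);o=np.zeros((h,a.shape[1]+b.shape[1],3),np.uint8);o[:a.shape[0],:a.shape[1]]=a;o[:b.shape[0],a.shape[1]:]=b
cv2.imwrite('pics/s3.png',o[:600,:800])
E
```

```text
tcp_pos: [421.0, -268.7, 144.0]
force: [0.6, -0.4, 0.1]
finger_gap: 26.2
```

View pics/s3.png

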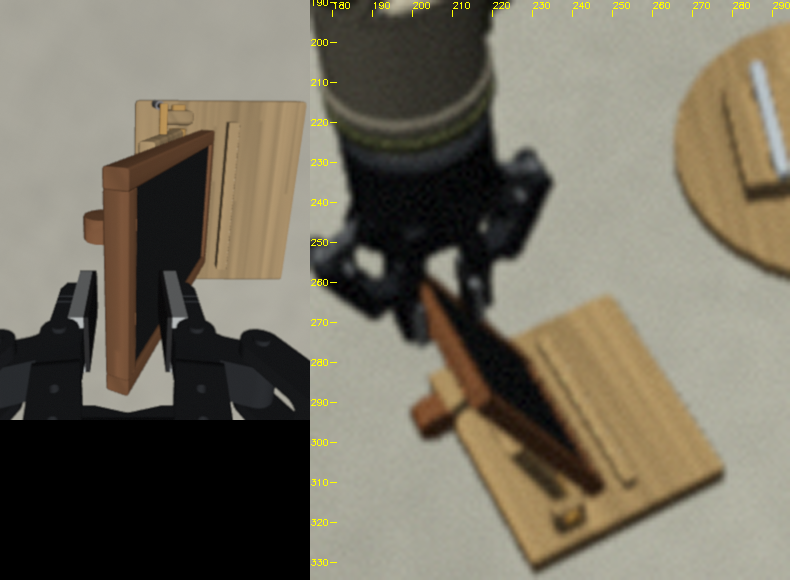

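The rear finger has now moved off the slate (there's a gap at wrist (245,300)), while the slate stayed put in the side view, so it is leaning on the back. I'll open wider and leave upwards.

```bash
python3 -m creep '[[[0.1,0,0],0],[[0.1,0,0],0],[[0.1,0,0],0],[[0.1,0,0],0]]' 4.6|egrep 'tcp|force|gap'; python3 -m creep '[[[0,0,-1],0],[[0,0,-3],0],[[0,0,-6],0],[[0,0,-11],0],[[0,0,-15],0],[[0,0,-17],0],[[0,0,-17],0],[[0,0,-17],0]]'|egrep 'tcp|force|gap'
python3 - <<'E'
from h import *
go((421,-269,314),.476)
for n in('wrist','side','scene'):cv2.imwrite(f'pics/t_{n}.png',get_image(n)[:,:,::-1])
crop(cv2.imread('pics/t_side.png'),175,230,120,105,5,'pics/t2.png')
crop(cv2.imread('pics/t_scene.png'),165,120,90,90,6,'pics/t4.png')
print(telemetry.observe()['t'])
E
```

```text
tcp_pos: [422.1, -268.2, 144.0]
force: [0.3, 0.2, -0.0]
finger_gap: 46.0
tcp_pos: [421.6, -267.8, 313.5]
force: [-0.0, -1.6, 0.8]
finger_gap: 46.0
t 23.73 tcp [ 421.6 -267.8  313.5] yaw 0.475 tilt z [-6.e-04  4.e-04 -1.e+00] -> shift cm [-0.11  0.08 -0.05] roll -0.01 F [-0.  -1.6  0.8] gap 46.0
23.875
```

View pics/t2.png

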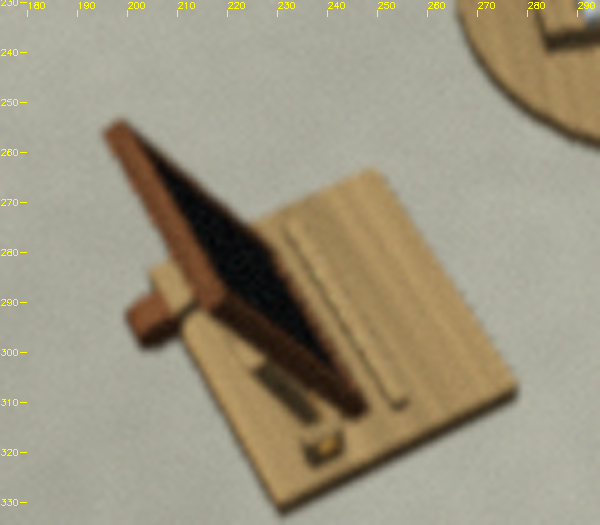

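View pics/t4.png

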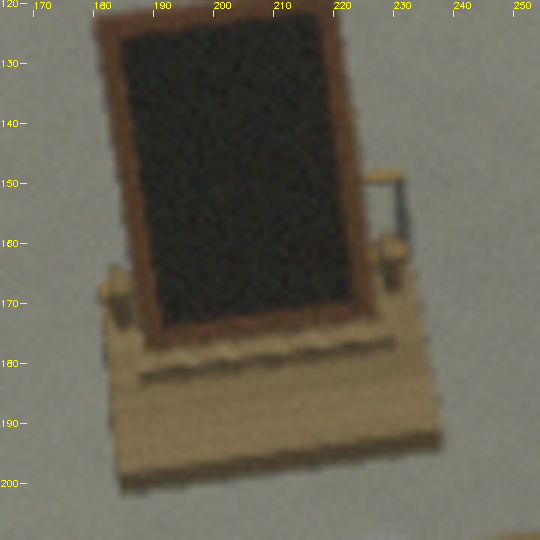

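View pics/t_wrist.png

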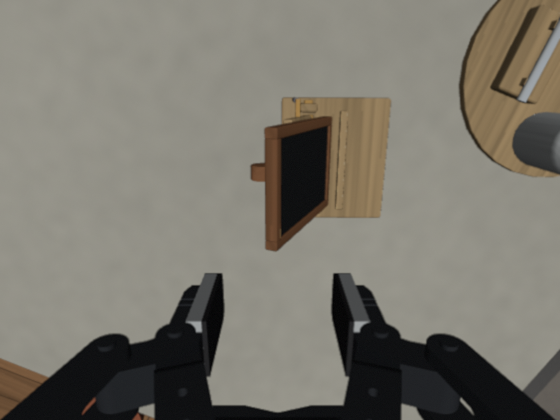

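The slate leans on the back, behind the lip, square and clear of the gripper. I'll check it numerically with a pose fit, comparing two moments for rest.

```bash
python3 - <<'E'
from h import *
S,D,W=[calibration(n) for n in('scene','side','wrist')]
ob=[(D,(6,-55,0),(248.4,312)),(D,(-6,55,160),(195.6,257)),(D,(6,55,160),(199.6,254)),(S,(6,-55,0),(189.7,178.3)),(S,(6,55,0),(227.7,172.5)),
(W,(-6,55,160),(265,130)),(W,(-6,-55,160),(266.3,248.5)),(W,(6,55,160),(280,127.5)),(W,(6,-55,160),(279,247))]
Rs=R.from_euler('z',.476);o=np.array([484.5,-236,0])
def f(p):
    Rl=Rs*R.from_euler('z',p[3])*R.from_euler('y',-p[4])
    return np.concatenate([proj(c,o+Rs.apply(p[:3])+Rl.apply(l))[0]-px for c,l,px in ob])
s=least_squares(f,[-9,0,20,0,.4],x_scale=[5,5,5,.1,.1],loss='soft_l1')
print('foot in stand',s.x[:3].round(1),'yaw',s.x[3].round(3),'lean',s.x[4].round(3));print(f(s.x).reshape(-1,2).round(1).tolist())
a=get_image('side').astype(int);b=cv2.imread('pics/t_side.png')[:,:,::-1].astype(int)
print('diff',abs(a-b)[230:335,175:295].max(), telemetry.observe()['force'])
E
```

```text
foot in stand [-13.   -1.1  13.9] yaw -0.001 lean 0.391
[[-0.2, 1.3], [-0.7, -0.4], [-0.4, -0.6], [-0.1, 1.5], [0.5, 1.8], [0.6, -2.7], [0.5, 0.1], [-1.1, 0.3], [-0.2, 3.6]]
diff 17 [-0.32438869  0.11325671 -0.43324435]
```

```bash
python3 - <<'E'
from station import ctrl,telemetry
print(ctrl.hand_in(),telemetry.observe()['t'])
E
```

```text
the job is handed in; nothing more can be done
the job is handed in; nothing more can be done
```

The stand's back is open and the slate is leaning on it behind the lip, released. I handed the job in at about 24 s; no verdict is reported.

- **Opening the back:** I pinched the knob and swung the back along its arc. The knob slipped in the pads, ending about 23 mm off their centre near dead centre. When I opened the fingers to regrip, the back snapped open by itself. For a moment the closed fingers pressed its top edge with about 12 N, then I moved clear. The side view then matched 1.92 rad with no force on the gripper.
- **Placing the slate:** I lifted it from the cork holder, carried it over and lowered it until the foot touched the plate. I pressed a little too far there, up to 35 N at the wrist, and eased off at once. I then tipped it back slowly between the open fingers until it rested on the back.
- **Last checks:**

| Check | Reading | Required |
|---|---|---|
| Foot, stand x | about −13 mm | −26 to 4 mm |
| Foot, stand y | about −1 mm | within 25 mm |
| Out of square | about 0.001 rad | below 0.2 rad |
| Lean | about 0.39 rad | 0.25 to 0.65 rad |

The gripper was clear and its force reading was near zero. Two side pictures taken about 0.1 s apart differed only slightly, by at most 17 grey levels, so I took the slate to be at rest.

- **One disagreement:** that fit put the foot at z ≈ 14 mm, below the plate's top at 18 mm. Pixel errors were up to 3.6 px, so I took this as picture error; the slate was felt touching the plate when I lowered it.
- **Turntable:** I kept the gripper and slate clear of it. I did not measure its things again at the end.

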